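# Lock a keyhole bracket onto a limestone slab

### The job

Pick up the steel bracket with the two keyholes, lower it over the two screws on the stone slab so that both heads come up through the wide ends of the keyholes, and slide it along until it is home and the spring catch has sprung up behind it; leave it flat on the stone, locked and released. The screws do not stand exactly where they should, so feel for them and press only gently, never forcing bracket, screws or stone. Leave everything else where it is.

Things in the scene. Friction and masses are not known exactly. Their poses are not given: they have to be found in the camera images.
- bracket: Keyhole bracket, bare steel, about 0.35 kg: flat plate 60 (x) x 120 (y) x 5 mm, upright rib on top (see rib), starts flat on the table. Origin: centre of the underside, z up. Two through keyholes at y = -38 and +38 mm: wide end an octagon 22 mm across centred at x = +10 mm; from it a slot 11 mm wide runs towards -x and ends at x = -20 mm.
- rib (a point): Middle of the bracket's rib, 25 mm above the plate's underside: the place to grip. The rib is 10 mm thick along the bracket's x and 50 mm long along y; it stands on the plate (5 mm) and its top is 45 mm above the underside.
- keyholes (a point): Point on the bracket's underside midway between the centres of the two wide keyhole ends (bracket x = +10 mm, y = 0). With the bracket's x along the slab's x, put it over the middle of the screws' line and lower; then slide towards the slab's +x. Home is after about 26 mm, when the shanks meet the slot ends.
- plain_bracket: A bystander: a bracket of the same outline and rib but with only two 10 mm round holes and no keyholes. Flat on the table; the two brackets may have changed places. Origin: centre of its underside. Leave it.
- block: Limestone slab, fixed, 280 x 280 x 70 mm high. Origin: centre of its underside, z up. A flush metal strip in its top carries two rigid upright screws and a spring catch. Screws: shank 8 mm diameter, 8 mm free between stone and head; head 18 mm diameter, 5 mm thick, its top 13 mm above the stone. Places: see mark.
- mark (a point): Centre of the slab's top, on the stone, axes as the slab's. Screws should stand at x = -3, y = -38 and +38 mm from it, but the strip (both screws and catch together) is shifted in each start by an unknown amount, up to 10 mm either way along x only. Not measured: find it by touch or sight.
- catch (a joint): Spring catch: steel tongue 12 (x) x 30 (y) mm between the screws, its middle 22.5 mm to -x of their line, 4 mm proud of the stone. Value: m pressed down, 0 = up, 0.004 = level with the stone. A bracket lowered over the screws presses it down (2 to 4 N up on the bracket); it springs up behind the bracket's -x edge once that has slid about 23.5 mm, and bars the way back.
- chisel: Bystander: steel stone chisel 170 mm long, lying on the slab along its +x edge. Origin: underside of its shank.
- pencil: Bystander: square wooden pencil 150 mm long, lying on the slab along its -x edge. Origin: centre of its underside.
- mallet: Bystander: pale round mason's mallet, 100 mm across, 215 mm tall, standing on its head at the far side of the table. Origin: centre of its underside.
- bottle: Bystander: pale drinks bottle, 64 mm across, 200 mm tall, on the left. Origin: centre of its underside.
- brush: Bystander: bench brush 190 mm long, 24 mm high, on the table at the left near the robot. Origin: underside, near where handle meets bristles.

How it is judged:
By the outcome, as a careful person would: the job done as asked, in the order asked, and still so for the second after the job is handed in, with the robot touching nothing.
It also fails if it takes over 54 s, if anything falls off the work surface, if the arm or the gripper's body presses on something with over 40 N, if the wrist force passes 120 N, or if a joint passes its speed limit or range.

### The arm

A 6-joint arm with a two-finger parallel gripper is mounted at the origin on the work surface. World frame = base frame: x ahead of the robot, y to its left, z up, the work surface at z = 0. Lengths are in m, angles in rad, forces in N, time in s.
With the tool pointing down it reaches from about 0.35 to 1 m from the base axis. Payload 7.1 kg.
Tool frame: the origin (TCP) lies midway between the tips of the shut fingers; the grasp point (between the pads) lies 19 mm behind it; x points along the fingers, z is the direction in which the jaws open and shut, and the axes are right-handed (so a half turn about x gives the same grasp; the last joint's range is limited). The gripper opens to 85 mm and grips with 20 to 120 N. Pads are 22 mm wide; open, the fingers measure 114 mm over their backs; the gripper's body (76 mm by 85 mm) begins 54 mm behind the grasp point. The pads swing forward as they close: fully open they stand 13 mm farther back than shut.
Start: joints at [-1.337, 0.423, 1.63, -0, 1.089, -0.019], TCP at [0.156, -0.605, 0.231] pointing down, gripper open.
Joint ranges: [-3, 3], [-0.9, 2.11], [0.09, 2.58], [-1.31, 4.45], [0.11, 2.69], [-2.54, 2.54]. Speed limits (rad/s): [2.39, 2.39, 3.01, 3.14, 3.14, 3.14].

### API

Orientations are given as a 3x3 rotation matrix whose columns are the frame's x, y, z axes.
In Python, from plant import ctrl, move_gripper, planner, readout, optics, workorder gives the robot as it stands. Calls block until the motion is done:
- ctrl.movep(position, orientation): joint-space move of the TCP to a pose.
- ctrl.movel(position, rot=None, max_speed=0.15, f_stop=None): straight line of the TCP; rot=None keeps the orientation; max_speed is the mean speed in m/s. With f_stop (N) it stops when the force on the tool has changed by that much, and returns True; else False.
- ctrl.movej(angles): joint-space move.
- move_gripper(opening, squeeze=None): finger opening in m; squeeze is the grip in N (None keeps the last); returns when the fingers have stopped.
- ctrl.hold(seconds).
- planner.ik(position, orientation): joint angles nearest the present ones, or None.
- readout.observe(): the state.
- optics.read_camera(name): name is "scene" or "side" or "wrist"; returns the picture (480x640x3 uint8, blue, green, red); there is no depth.
- optics.camera_params(name): a dict with "fx", "fy", "cx", "cy" (pixels), "R" (3x3) and "t" (3): a world point X has camera coordinates R X + t. Camera axes: x right, y down, z forward; pixel columns grow to the right and rows downward; lengths in m; the calibration is good to about 2 mm. The wrist camera is an equidistant fisheye: a pixel r from the principal point sees the ray r / f radians off the axis. A picture is of the moment at which its call begins: read the wrist's pose just before it. camera_params takes no time and is no camera call; for the wrist camera it gives the pose at the moment of the call.
A pose or a line that the arm cannot do raises ctrl.PlanningError and nothing moves.
- workorder.sign_off(): hands the job in, once; it reports no verdict.
The state is a dict: "time": time; "joint_pos": joint angles; "qvel": joint speeds; "effort": joint torques, N m; "eef_pos": TCP position; "ee_rot": TCP orientation; "wrist_force": force on the tool from outside, world axes, zero at the start; "torque": the same for the moment, N m; "opening": finger opening in m.
Only numpy, scipy, OpenCV 4.12 (cv2) and the standard library are available. Lean on these libraries where they do the work, as an engineer would, in place of code of your own. Each camera call takes 0.05 s, during which the arm holds its last target.

## Working session

There is one attempt and no reset: what is moved stays moved. The work goes in short steps, each a Python script; the robot and the scene stay as the last script left them, time stands still between calls to the robot, and variables do not carry over. Pictures are saved under pics/ and viewed, and the job is handed in when it is done.

```bash
mkdir -p pics; ls; python3 - <<'E'
from plant import ctrl, move_gripper, planner, readout, optics, workorder
import cv2,numpy as np
for n in ("scene","side","wrist"):
    p=optics.camera_params(n); im=optics.read_camera(n)
    cv2.imwrite(f"pics/{n}0.png",im); print(n,{k:np.round(v,3).tolist() for k,v in p.items()})
o=readout.observe(); print(o["time"],o["wrist_force"],o["opening"])
E
```

```text
pics
scene {'fx': 500.41, 'fy': 500.41, 'cx': 318.365, 'cy': 231.585, 'R': [[0.183, 0.983, -0.007], [0.789, -0.151, -0.595], [-0.586, 0.104, -0.804]], 't': [-0.189, -0.377, 1.311]}
side {'fx': 456.165, 'fy': 456.165, 'cx': 321.643, 'cy': 242.554, 'R': [[-0.96, -0.278, -0.012], [-0.184, 0.664, -0.725], [0.209, -0.694, -0.689]], 't': [0.555, 0.074, 0.9]}
wrist {'fx': 371.648, 'fy': 371.648, 'cx': 315.486, 'cy': 236.802, 'R': [[0.25, -0.968, -0.002], [-0.929, -0.241, 0.28], [-0.271, -0.068, -0.96]], 't': [-0.623, -0.036, 0.38]}
0.15 [-0.02571458  0.04116829  0.05315931] 0.08528366281568527
```

View pics/scene0.png

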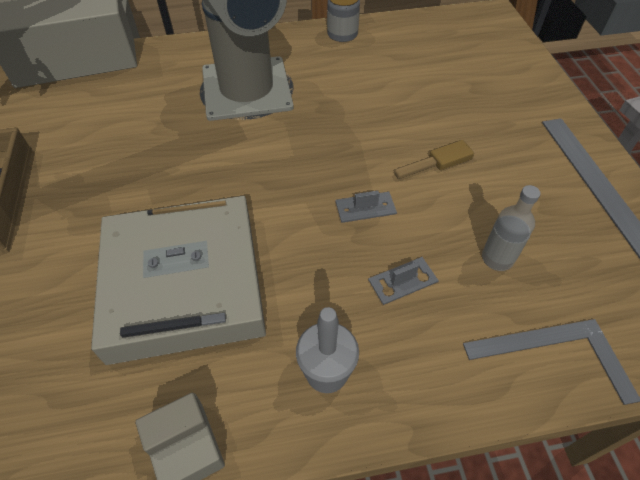

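View pics/side0.png

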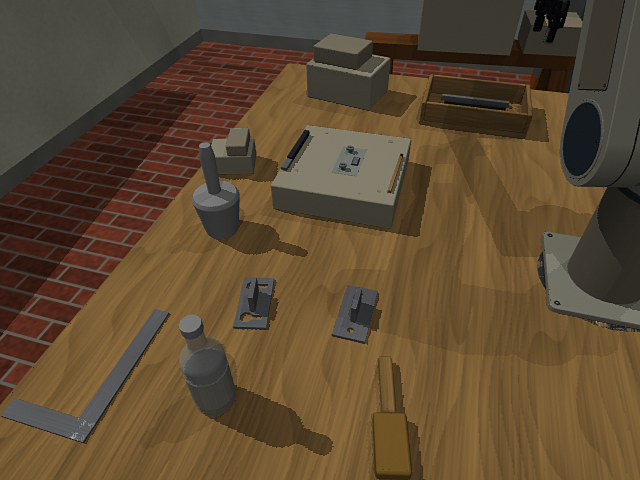

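View pics/wrist0.png

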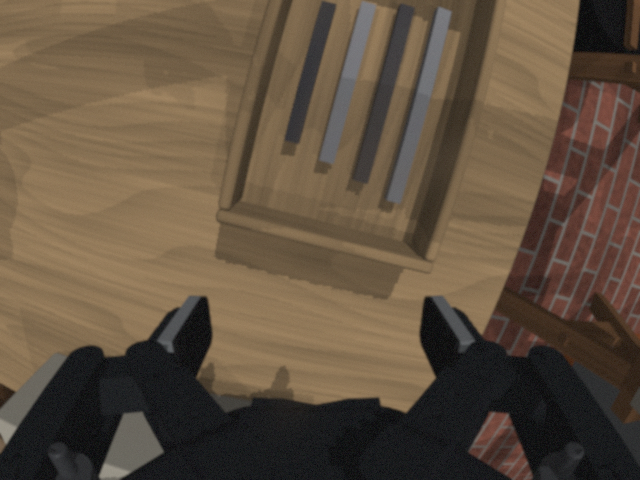

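The scene view shows the keyhole bracket near (403,280), the plain one near (366,206), and the slab with its screws near (153,262) and (197,255). I'll enlarge these areas.

```bash
cat > h.py <<'E'
import numpy as np,cv2
def ray(p,px):
    d=np.array([(px[0]-p["cx"])/p["fx"],(px[1]-p["cy"])/p["fy"],1.])
    R=np.array(p["R"]);return -R.T@np.array(p["t"]),R.T@d
def raywrist(p,px):
    u=np.array([px[0]-p["cx"],px[1]-p["cy"]]);r=np.hypot(*u);th=r/p["fx"]
    d=np.array([*(u/max(r,1e-9)*np.sin(th)),np.cos(th)])
    R=np.array(p["R"]);return -R.T@np.array(p["t"]),R.T@d
def onz(c,d,z): return c+d*(z-c[2])/d[2]
def tri(rays):
    A=np.zeros((3,3));b=np.zeros(3)
    for c,d in rays:
        d=d/np.linalg.norm(d);P=np.eye(3)-np.outer(d,d);A+=P;b+=P@c
    return np.linalg.solve(A,b)
def proj(p,X):
    q=np.array(p["R"])@X+np.array(p["t"]);return np.array([p["fx"]*q[0]/q[2]+p["cx"],p["fy"]*q[1]/q[2]+p["cy"]])
E
python3 - <<'E'
import cv2
def z(n,x,y,w,h,s,o):
    im=cv2.imread(f"pics/{n}0.png")[y:y+h,x:x+w]; cv2.imwrite(f"pics/{o}.png",cv2.resize(im,None,fx=s,fy=s,interpolation=cv2.INTER_CUBIC))
z("scene",350,240,110,80,7,"zs_br"); z("scene",90,190,185,175,4,"zs_slab")
z("side",220,260,80,80,7,"zd_br"); z("side",265,115,155,115,5,"zd_slab")
E
```

```text
(no output)
```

View pics/zs_br.png

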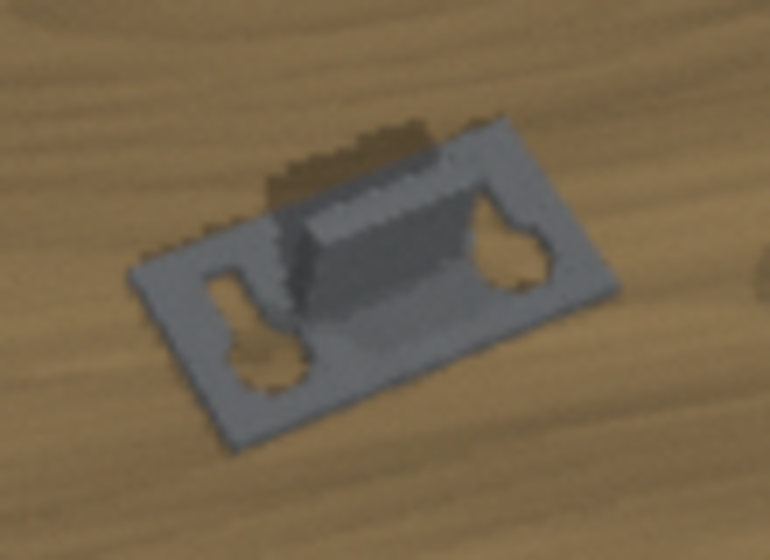

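View pics/zs_slab.png

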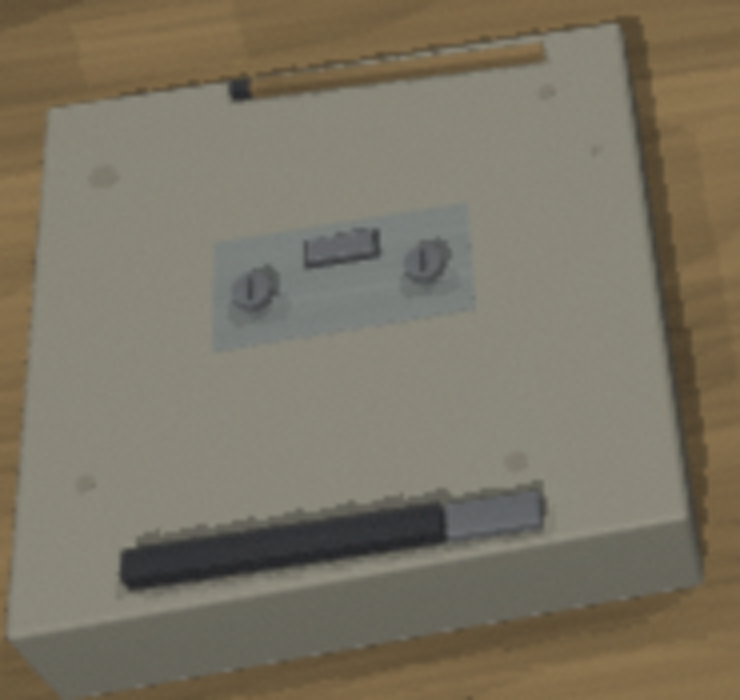

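View pics/zd_br.png

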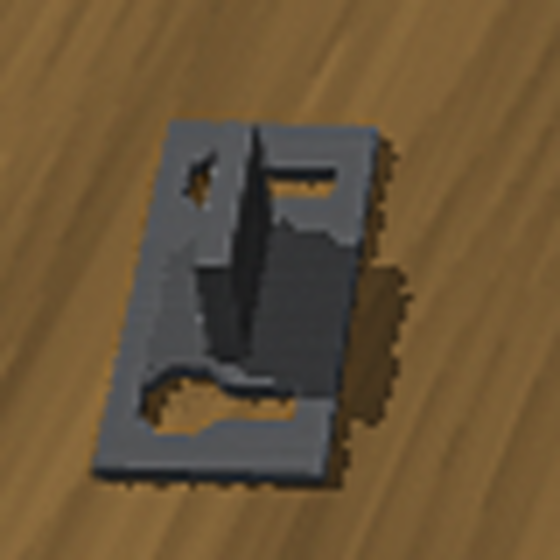

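View pics/zd_slab.png

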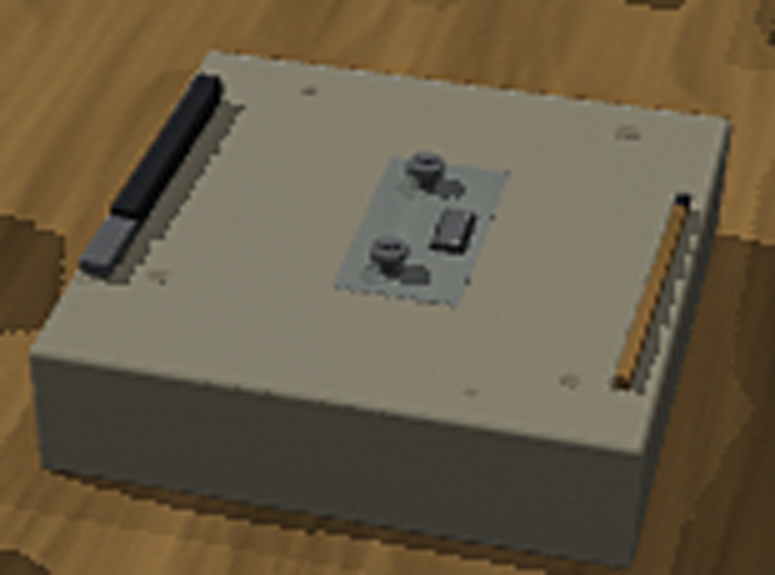

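The enlarged views show four plate corners in each, with the keyholes' wide ends towards the bottom of the scene picture (world +x). The slab, both screw heads and the catch are clear. I'll turn these pixels into positions.

```bash
python3 - <<'E'
from plant import optics
from h import *
S=optics.camera_params("scene");D=optics.camera_params("side")
def un(l,o,s): return [((a+.5)/s-.5+o[0],(b+.5)/s-.5+o[1]) for a,b in l]
def show(n,a,b,z):
    for i,(p,q) in enumerate(zip(a,b)):
        r1,r2=ray(S,p),ray(D,q)
        print(n,i,"scene",onz(*r1,z)[:2].round(4),"side",onz(*r2,z)[:2].round(4),"tri",tri([r1,r2]).round(4))
# order corners consistently
sb=un([(130,272),(505,118),(620,285),(235,443)],(350,240),7)
db=un([(378,130),(330,470),(97,467),(172,122)],(220,260),7)
show("br",sb,db,.005)
# slab: scene TL(near robot,-y?), TR, BR, BL
ss=un([(48,108),(618,25),(688,517),(8,637)],(90,190),4)
print(proj(D,np.append(onz(*ray(S,ss[0]),.07)[:2],.07)))
ds=un([(730,120),(642,452),(32,352),(210,52)],(265,115),5)
show("slab",ss,ds,.07)
show("scr",un([(250,289),(425,261)],(90,190),4),un([(427,160),(389,244)],(265,115),5),.083)
show("catch",un([(341,244)],(90,190),4),un([(456,228)],(265,115),5),.074)
E
```

```text
br 0 scene [0.6283 0.1724] side [0.6267 0.1735] tri [0.6273 0.1725 0.0037]
br 1 scene [0.599  0.2881] side [0.5973 0.2872] tri [0.598  0.2877 0.0046]
br 2 scene [0.6572 0.3022] side [0.6556 0.3026] tri [0.6563 0.3023 0.004 ]
br 3 scene [0.6845 0.1869] side [0.6845 0.1864] tri [0.6845 0.1867 0.0052]
[409.76433518 138.48403063]
slab 0 scene [ 0.4341 -0.314 ] side [ 0.432 -0.314] tri [ 0.4324 -0.3149  0.0689]
slab 1 scene [ 0.4335 -0.038 ] side [ 0.4296 -0.0365] tri [ 0.4304 -0.0386  0.0675]
slab 2 scene [ 0.7087 -0.0353] side [ 0.7051 -0.035 ] tri [ 0.7067 -0.0361  0.0681]
slab 3 scene [ 0.7106 -0.3107] side [ 0.7086 -0.3114] tri [ 0.7093 -0.3117  0.0691]
scr 0 scene [ 0.568  -0.2131] side [ 0.5672 -0.2166] tri [ 0.5674 -0.2136  0.0838]
scr 1 scene [ 0.5675 -0.136 ] side [ 0.5671 -0.1413] tri [ 0.5672 -0.1366  0.0848]
catch 0 scene [ 0.5444 -0.1749] side [ 0.5429 -0.1758] tri [ 0.5433 -0.1755  0.0736]
```

```bash
cat >> h.py <<'E'
def rot(yaw,s):
    # tool x down, jaw axis z = s * (cos,sin,0)
    x=np.array([0,0,-1.]);z=s*np.array([np.cos(yaw),np.sin(yaw),0]);return np.column_stack([x,np.cross(z,x),z])
E
python3 - <<'E'
from plant import *
from plant import ctrl, planner, readout, optics
from h import *
o=readout.observe();print(o["ee_rot"].round(2) if hasattr(o["ee_rot"],"round") else o["ee_rot"])
S=optics.camera_params("scene")
print("mallet base approx",onz(*ray(S,(327,372)),0.0), "bottle",onz(*ray(S,(500,262)),0))
for s in(1,-1):
  for n,p,y in(("br",(.6415,.2373,.010),.248),("br up",(.6415,.2373,.2),.248),("slab",(.57,-.175,.1),.008),("slabup",(.56,-.175,.25),.008)):
    q=planner.ik(p,rot(y,s));print(s,n,None if q is None else np.round(q,2))
E
```

```text
[[-0.    0.97  0.25]
 [ 0.    0.25 -0.97]
 [-1.    0.   -0.  ]]
mallet base approx [0.79255386 0.05991843 0.        ] bottle [0.63733785 0.43657928 0.        ]
1 br [ 0.34  0.79  1.58 -0.    0.78  0.09]
1 br up [ 0.34  0.54  1.51 -0.    1.09  0.09]
1 slab [-0.32  0.56  1.77 -0.    0.81 -0.33]
1 slabup [-0.32  0.35  1.7  -0.    1.09 -0.33]
-1 br None
-1 br up None
-1 slab None
-1 slabup None
```

```bash
python3 - <<'E'
from plant import ctrl, planner, readout, optics
from h import *
import json
ctrl.movep((.567,-.23,.25),rot(.0,1)); ctrl.hold(.2)
p=optics.camera_params("wrist"); im=optics.read_camera("wrist"); cv2.imwrite("pics/w1.png",im)
json.dump({k:np.array(v).tolist() for k,v in p.items()},open("w1.json","w"))
print(readout.observe()["time"],readout.observe()["eef_pos"])
E
```

```text
2.4083 [ 0.56676013 -0.23059858  0.24997095]
```

View pics/w1.png

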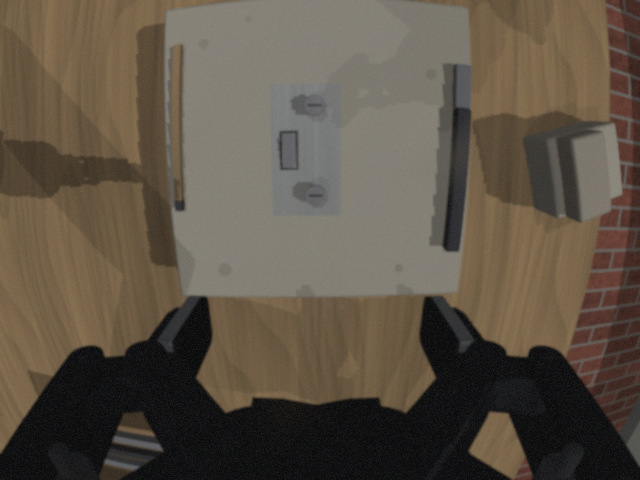

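The wrist view shows the whole slab, with the screws at about (316,104) and (316,196) and the catch at (289,150). I'll zoom in to measure them.

```bash
python3 - <<'E'
import cv2
im=cv2.imread("pics/w1.png")[75:225,260:350]
cv2.imwrite("pics/w1z.png",cv2.resize(cv2.convertScaleAbs(im,alpha=1.5,beta=-60),None,fx=4,fy=4,interpolation=cv2.INTER_CUBIC))
E
```

```text
(no output)
```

View pics/w1z.png

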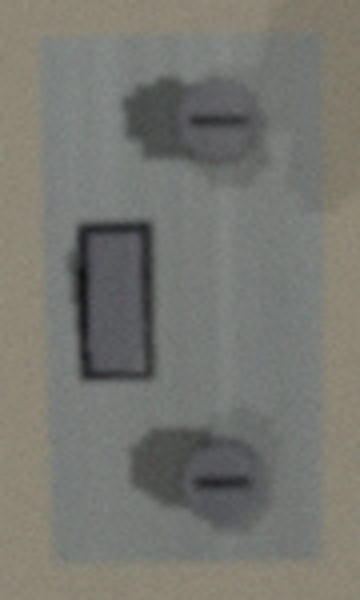

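```bash
python3 - <<'E'
import json
from h import *
p=json.load(open("w1.json"))
f=lambda a,z:onz(*raywrist(p,((a[0]+.5)/4-.5+260,(a[1]+.5)/4-.5+75)),z)[:2]
a,b=f((219,120),.083),f((222,482),.083);c=f((117,301),.074)
print(a,b,"mid",(a+b)/2,"dist",np.linalg.norm(a-b),"yaw",np.degrees(np.arctan2(-(a-b)[0],(a-b)[1])),"catch",c)
for q in [(42,35),(326,35),(52,562),(322,562)]: print("strip",f(q,.07).round(4))
for q in [(165,11),(468,8),(459,292),(182,297)]: print("slab",onz(*raywrist(p,q),.07)[:2].round(4))
E
```

```text
[ 0.56673349 -0.13624368] [ 0.56726293 -0.21228579] mid [ 0.56699821 -0.17426473] dist 0.07604395392594439 yaw 0.3989095962580853 catch [ 0.54491597 -0.17433237]
strip [ 0.5289 -0.116 ]
strip [ 0.5895 -0.1165]
strip [ 0.5292 -0.2325]
strip [ 0.5895 -0.2326]
slab [ 0.4306 -0.0382]
slab [ 0.7072 -0.035 ]
slab [ 0.712  -0.3108]
slab [ 0.4333 -0.3156]
```

Screw spacing reads 76.0 mm, matching the spec, with the middle at (0.5670, -0.1743). Now I'll take the same kind of view over the bracket.

```bash
python3 - <<'E'
from plant import ctrl, planner, readout, optics
from h import *
import json
ctrl.movep((.655,.185,.20),rot(.248,1)); ctrl.hold(.2)
p=optics.camera_params("wrist"); im=optics.read_camera("wrist"); cv2.imwrite("pics/w2.png",im)
json.dump({k:np.array(v).tolist() for k,v in p.items()},open("w2.json","w"))
print(readout.observe()["time"])
E
```

```text
4.2333
```

View pics/w2.png

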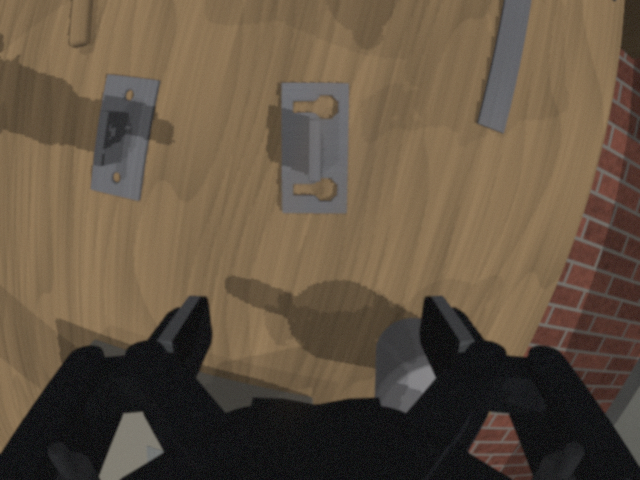

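The keyhole bracket fills (281–349, 83–213), wide ends to the right (+x), as expected. The other bracket has only round holes. Next I'll compute the pose and grip it.

```bash
python3 - <<'E'
import json
from h import *
p=json.load(open("w2.json"))
C=[onz(*raywrist(p,q),.005)[:2] for q in [(280.5,82),(349.5,82.5),(347.5,213),(280.5,213)]]
for c in C: print(c.round(4))
m=np.mean(C,0);print(m,[np.linalg.norm(C[i]-C[i-1]).round(4) for i in range(4)])
u=C[1]-C[0]+C[2]-C[3];v=C[0]-C[3]+C[1]-C[2];print(np.arctan2(u[1],u[0]),np.arctan2(-v[0],v[1]))
r=[onz(*raywrist(p,q),.045)[:2] for q in [(309,114),(321,114),(321,181),(309,181)]];print("rib",np.mean(r,0),np.round(r,4))
k=[onz(*raywrist(p,q),.005)[:2] for q in [(324,106),(324,189)]];print("wide",k,np.mean(k,0))
E
```

```text
[0.5974 0.2904]
[0.6574 0.305 ]
[0.6863 0.188 ]
[0.6256 0.1727]
[0.64168418 0.23903203] [np.float64(0.121), np.float64(0.0617), np.float64(0.1206), np.float64(0.0626)]
0.24263787872784542 0.23875182089312857
rib [0.64166741 0.24108903] [[0.6305 0.2661]
 [0.6397 0.2684]
 [0.653  0.2161]
 [0.6436 0.2137]]
wide [array([0.64062284, 0.27814528]), array([0.65939231, 0.20448641])] [0.65000757 0.24131584]
```

```bash
python3 - <<'E'
from plant import ctrl, planner, readout, optics, move_gripper
from h import *
import json
R=rot(.242,1)
ctrl.movep((.6416,.239,.10),R)
print(ctrl.movel((.6416,.239,.011),R,max_speed=.08,f_stop=6))
o=readout.observe();print(o["eef_pos"],o["wrist_force"])
print(move_gripper(.0,squeeze=60))
o=readout.observe();print(o["opening"],o["wrist_force"],o["time"])
ctrl.movel((.6416,.239,.13),R,max_speed=.1); ctrl.hold(.3)
o=readout.observe();print(o["opening"],o["wrist_force"],o["torque"],o["time"],o["eef_pos"])
p=optics.camera_params("wrist"); im=optics.read_camera("wrist"); cv2.imwrite("pics/w3.png",im)
d={k:np.array(v).tolist() for k,v in p.items()}; d["eef"]=np.array(o["eef_pos"]).tolist();d["rot"]=np.array(o["ee_rot"]).tolist();json.dump(d,open("w3.json","w"))
E
```

```text
False
[0.64207293 0.23917566 0.01162721] [-0.61827329  0.71774271  0.01289113]
False
0.009192409027991379 [-1.00351209  0.54985484  0.26330702] 6.7
0.009173639930827569 [-0.06864011 -0.19879705 -3.98712949] [ 0.00587281  0.01185862 -0.00946391] 8.3417 [0.64143765 0.23893881 0.12960859]
```

View pics/w3.png

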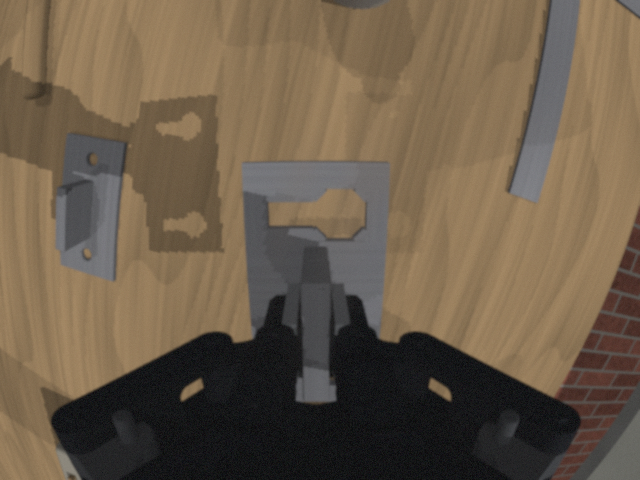

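The bracket is held level, with its far edge at (243–389, 162) and one keyhole's wide end centred near (341,214). I'll compute where it sits relative to the tool.

```bash
python3 - <<'E'
import cv2
im=cv2.imread("pics/w3.png")[150:350,230:400]
cv2.imwrite("pics/w3z.png",cv2.resize(cv2.convertScaleAbs(im,alpha=1.5,beta=-40),None,fx=3,fy=3,interpolation=cv2.INTER_CUBIC))
E
cat > inh.py <<'E'
import json,sys
from h import *
def inhand(px,dz,f="w3.json"):
    p=json.load(open(f));e=np.array(p["eef"]);R=np.array(p["rot"])
    out=[]
    for q in px:
        X=onz(*raywrist(p,q),e[2]+dz); l=R.T@(X-e); out.append((l[2],l[1]))  # (along jaw=x_b, along tool y=y_b)
    return np.array(out)
E
python3 - <<'E'
from inh import *
print((inhand([(243,162),(389,162)],-.0066)*1000).round(2))
E
```

```text
[[-28.44  59.97]
 [ 30.85  60.  ]]
```

View pics/w3z.png

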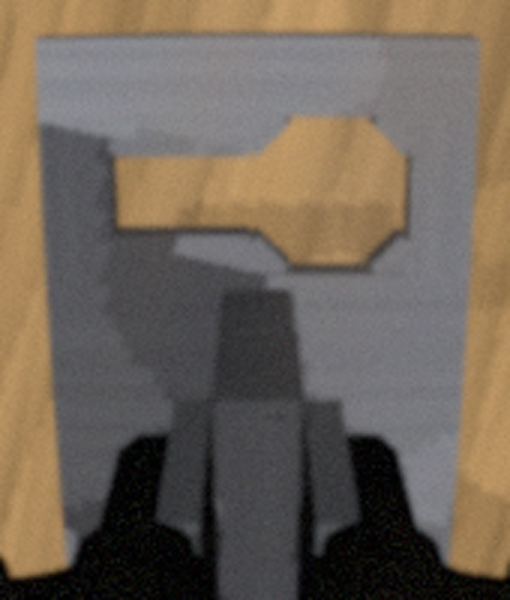

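```bash
python3 - <<'E'
from inh import *
Z=lambda l:[((a+.5)/3-.5+230,(b+.5)/3-.5+150) for a,b in l]
n=["cornerL","cornerR","slotL","octR","octTop","octBot","edgeL low","edgeR low"]
for k,v in zip(n,(inhand(Z([(36,36),(479,36),(110,190),(410,190),(330,115),(330,272),(62,540),(453,540)]),-.0066)*1000).round(2)):print(k,v)
p=json.load(open("w3.json"));print(np.array(p["rot"]).round(3))
E
```

```text
cornerL [-29.    60.12]
cornerR [30.99 60.14]
slotL [-19.38  38.61]
octR [22.08 38.62]
octTop [10.82 49.01]
octBot [11.18 26.79]
edgeL low [-29.48 -16.94]
edgeR low [ 31.52 -16.93]
[[-0.001 -0.24   0.971]
 [-0.     0.971  0.24 ]
 [-1.    -0.    -0.001]]
```

Held offset is about +0.9 mm in x and 0 in y, and the hole geometry agrees. I'm moving over the screws.

```bash
python3 - <<'E'
from plant import ctrl, planner, readout, optics, move_gripper
from h import *
import json
R=rot(.0095,1);x,y=.5561,-.1743
ctrl.movel((.6416,.239,.17),max_speed=.15)
ctrl.movep((x,y,.17),R)
ctrl.movel((x,y,.105),R,max_speed=.1); ctrl.hold(.3)
o=readout.observe();print(o["eef_pos"],o["wrist_force"],o["time"])
p=optics.camera_params("wrist"); im=optics.read_camera("wrist"); cv2.imwrite("pics/w4.png",im)
d={k:np.array(v).tolist() for k,v in p.items()}; d["eef"]=np.array(o["eef_pos"]).tolist();d["rot"]=np.array(o["ee_rot"]).tolist();json.dump(d,open("w4.json","w"))
i=im[150:350,230:400]
cv2.imwrite("pics/w4z.png",cv2.resize(cv2.convertScaleAbs(i,alpha=1.5,beta=-40),None,fx=3,fy=3,interpolation=cv2.INTER_CUBIC))
E
```

```text
[ 0.55639405 -0.17444684  0.1055852 ] [ 0.50777006  0.02508998 -3.27513419] 11.4667
```

View pics/w4z.png

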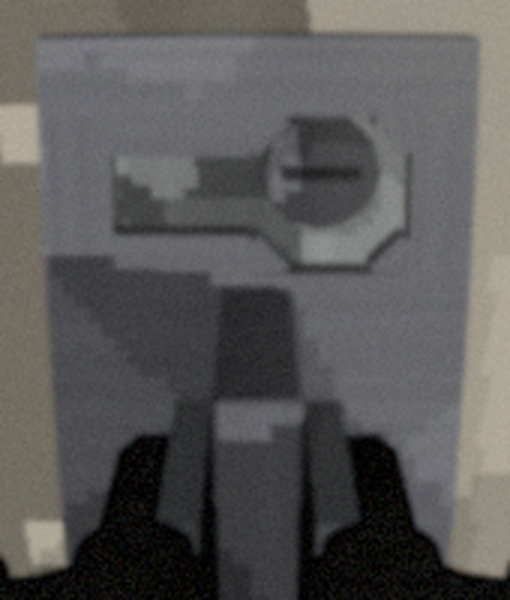

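The screw head shows inside the wide end, at zoom (321,172) and up to the left of the octagon's centre. I'll quantify that at the head's height.

```bash
python3 - <<'E'
from inh import *
p=json.load(open("w4.json"))
Z=lambda l:[((a+.5)/3-.5+230,(b+.5)/3-.5+150) for a,b in l]
print((inhand(Z([(321,172),(378,172),(268,180)]),.083-p["eef"][2],"w4.json")*1000).round(2))
print((inhand(Z([(36,36),(479,36),(110,190),(410,190),(330,115),(330,272)]),-.0066,"w4.json")*1000).round(2))
E
```

```text
[[10.42 38.02]
 [19.11 38.06]
 [ 2.38 36.76]]
[[-29.21  60.34]
 [ 30.77  60.35]
 [-19.59  38.83]
 [ 21.86  38.84]
 [ 10.6   49.22]
 [ 10.96  27.01]]
```

The head is within 0.5 mm of the hole's centre. I'll trim x slightly and lower gently, stopping on force.

```bash
python3 - <<'E'
from plant import ctrl, planner, readout, optics, move_gripper
from h import *
R=rot(.0095,1);x,y=.5557,-.1744
def P(m,s=None):
    o=readout.observe();print(m,s,np.round(o["eef_pos"],4),np.round(o["wrist_force"],2),np.round(o["torque"],2),round(o["time"],2))
    return o
s=ctrl.movel((x,y,.092),R,max_speed=.03,f_stop=4);P("a",s)
if not s:
    s=ctrl.movel((x,y,.087),R,max_speed=.02,f_stop=4);P("b",s)
    if not s:
        s=ctrl.movel((x,y,.0805),R,max_speed=.01,f_stop=7);ctrl.hold(.2);P("c",s)
for n in("side","wrist"):
    cv2.imwrite(f"pics/{n}5.png",optics.read_camera(n))
im=cv2.imread("pics/side5.png")[115:230,265:420];cv2.imwrite("pics/side5z.png",cv2.resize(im,None,fx=5,fy=5,interpolation=cv2.INTER_CUBIC))
E
```

```text
a False [ 0.5556 -0.1744  0.0917] [ 1.03 -0.41 -3.17] [ 0.02 -0.05 -0.  ] 12.1
b False [ 0.5556 -0.1744  0.0869] [ 0.    0.03 -2.87] [0.04 0.01 0.02] 12.5
c True [ 0.5559 -0.1745  0.0811] [-0.14 -0.32  6.24] [ 0.01  0.04 -0.02] 13.3
```

View pics/side5z.png

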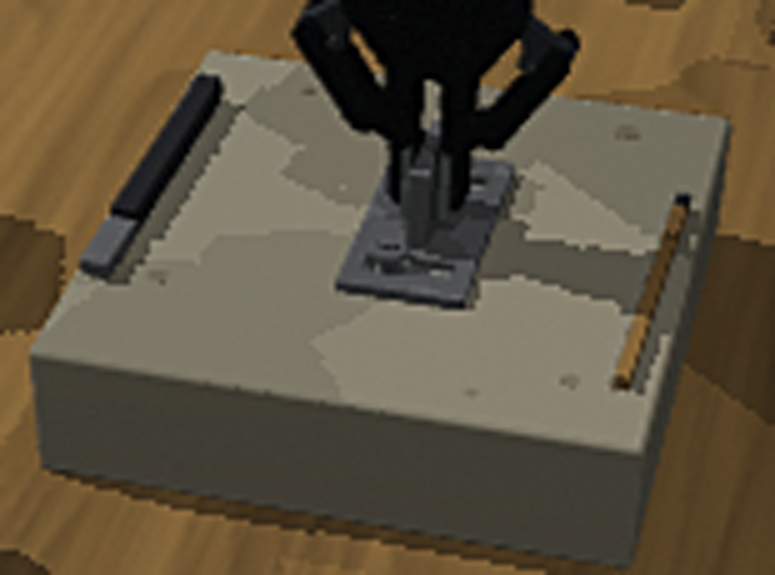

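View pics/wrist5.png

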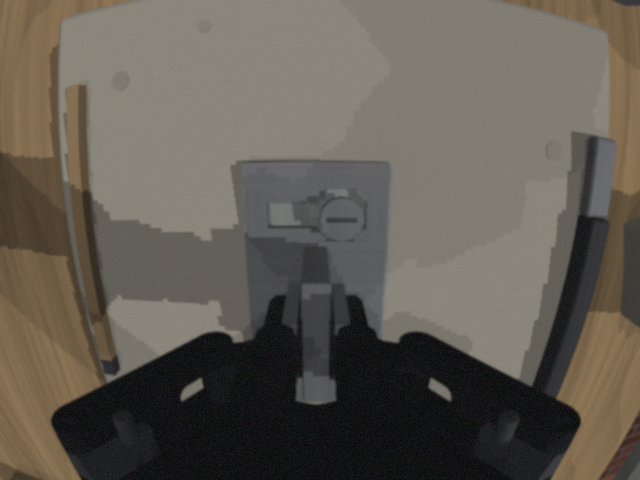

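Both heads are through and the underside is on the stone (net 10 N, catch included). Now I'll slide it +x, stopping on force.

```bash
python3 - <<'E'
from plant import ctrl, planner, readout, optics, move_gripper
from h import *
R=rot(.0095,1)
def P(m,s=None):
    o=readout.observe();print(m,s,np.round(o["eef_pos"],4),np.round(o["wrist_force"],2),np.round(o["torque"],2),round(o["time"],2))
    return o
o=P("0");e=np.array(o["eef_pos"]);x0=.5556;y0=-.1744;z=.0812
u=np.array([np.cos(.0095),np.sin(.0095)])
for d,sp in((.008,.02),(.016,.02),(.022,.02),(.028,.01)):
    t=np.array([x0,y0])+u*d
    s=ctrl.movel((t[0],t[1],z),R,max_speed=sp,f_stop=8);o=P(d,s)
    if s: break
ctrl.hold(.2);P("end")
for n in("side","wrist"):
    cv2.imwrite(f"pics/{n}6.png",optics.read_camera(n))
im=cv2.imread("pics/side6.png")[115:230,265:420];cv2.imwrite("pics/side6z.png",cv2.resize(im,None,fx=5,fy=5,interpolation=cv2.INTER_CUBIC))
E
```

```text
0 None [ 0.5559 -0.1744  0.0811] [-0.67  0.41  5.45] [-0.02  0.05  0.05] 13.4
0.008 True [ 0.5559 -0.1744  0.0812] [-0.45  0.8   4.68] [ 0.02 -0.01 -0.01] 13.62
end None [ 0.5559 -0.1745  0.0812] [-0.48  0.65  5.87] [-0.04 -0.02 -0.  ] 13.82
```

View pics/side6z.png

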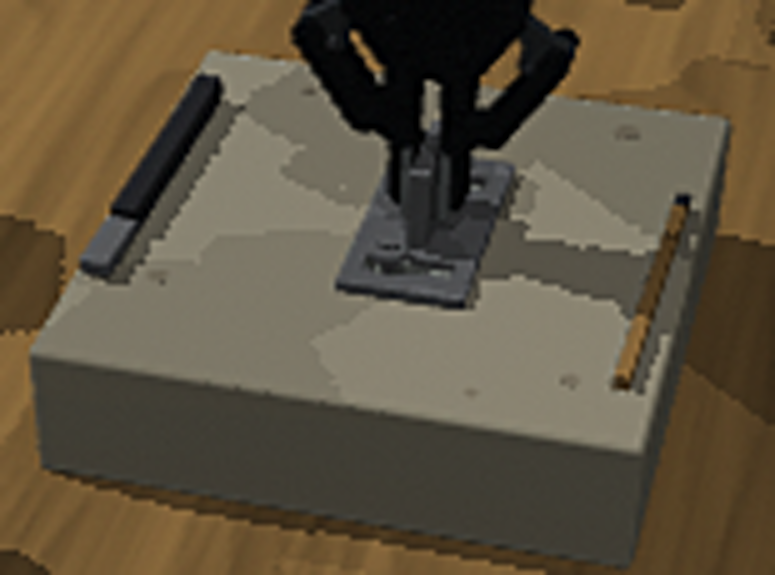

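View pics/wrist6.png

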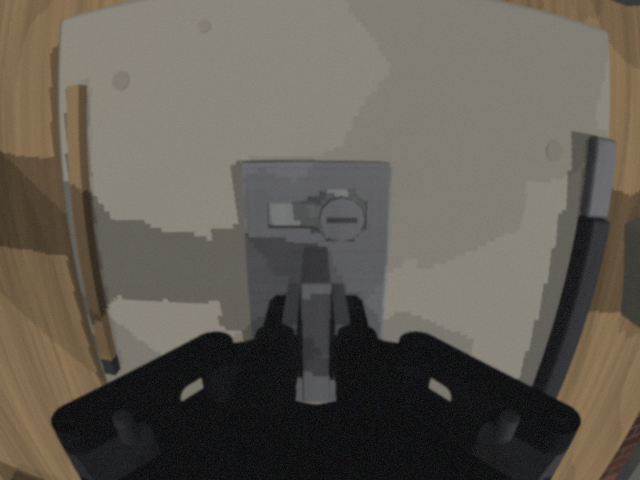

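The slide stopped at once without moving, probably on stiction from pressing at 10 N. I'll ease the pressure a little and retry with a modestly higher stop.

```bash
python3 - <<'E'
from plant import ctrl, planner, readout, optics, move_gripper
from h import *
R=rot(.0095,1)
def P(m,s=None):
    o=readout.observe();print(m,s,np.round(o["eef_pos"],4),np.round(o["wrist_force"],2),np.round(o["torque"],2),round(o["time"],2))
    return o
x0=.5559;y0=-.1744
u=np.array([np.cos(.0095),np.sin(.0095)])
ctrl.movel((x0,y0,.0816),R,max_speed=.01,f_stop=8);P("ease")
z=.0815
for d in(.002,.008,.016,.022):
    t=np.array([x0,y0])+u*d
    s=ctrl.movel((t[0],t[1],z),R,max_speed=.02,f_stop=12);P(d,s)
    if s: break
E
```

```text
ease None [ 0.5559 -0.1744  0.0815] [ 0.67 -0.82 -0.39] [-0.07 -0.1  -0.04] 14.2
0.002 False [ 0.5575 -0.1743  0.0812] [-1.54  0.17  0.11] [-0.08  0.35 -0.  ] 14.45
0.008 False [ 0.5646 -0.1743  0.0816] [ 0.36  0.88 -0.98] [ 0.06 -0.04  0.  ] 14.9
0.016 False [ 0.5724 -0.1743  0.0816] [ 0.01  0.24 -0.46] [ 0.02 -0.01  0.02] 15.45
0.022 False [ 0.5783 -0.1743  0.0816] [0.51 0.87 0.5 ] [ 0.05  0.1  -0.05] 15.9
```

It slides freely. Now for the last stretch to the stop.

```bash
python3 - <<'E'
from plant import ctrl, planner, readout, optics, move_gripper
from h import *
R=rot(.0095,1)
def P(m,s=None):
    o=readout.observe();print(m,s,np.round(o["eef_pos"],4),np.round(o["wrist_force"],2),np.round(o["torque"],2),round(o["time"],2))
    return o
s=ctrl.movel((.5848,-.1741,.0815),R,max_speed=.01,f_stop=12);P("home",s)
ctrl.hold(.2);P("end")
for n in("side","wrist","scene"):
    cv2.imwrite(f"pics/{n}7.png",optics.read_camera(n))
im=cv2.imread("pics/side7.png")[115:230,265:420];cv2.imwrite("pics/side7z.png",cv2.resize(im,None,fx=5,fy=5,interpolation=cv2.INTER_CUBIC))
E
```

```text
home True [ 0.5822 -0.1741  0.0812] [-1.42  0.37  5.12] [-0.1  -0.07 -0.02] 16.52
end None [ 0.5822 -0.1741  0.0812] [-1.21 -0.35  5.99] [-0.03 -0.03  0.01] 16.73
```

View pics/side7z.png

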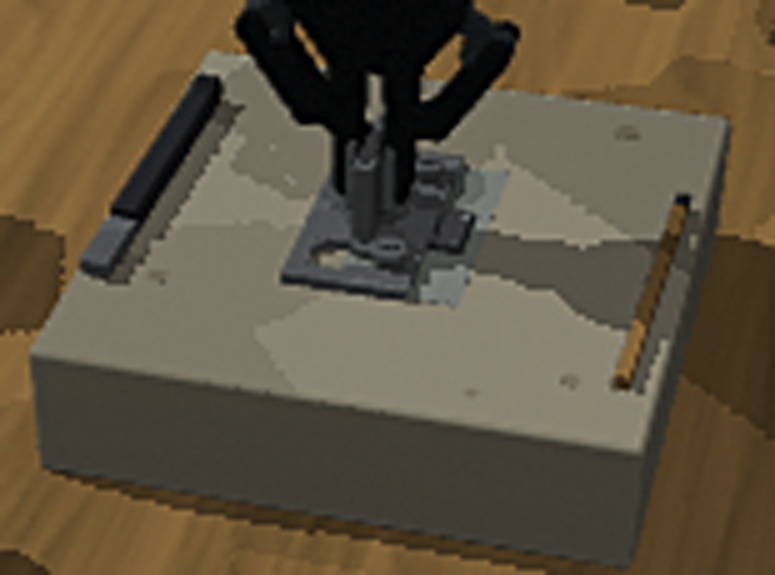

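View pics/wrist7.png

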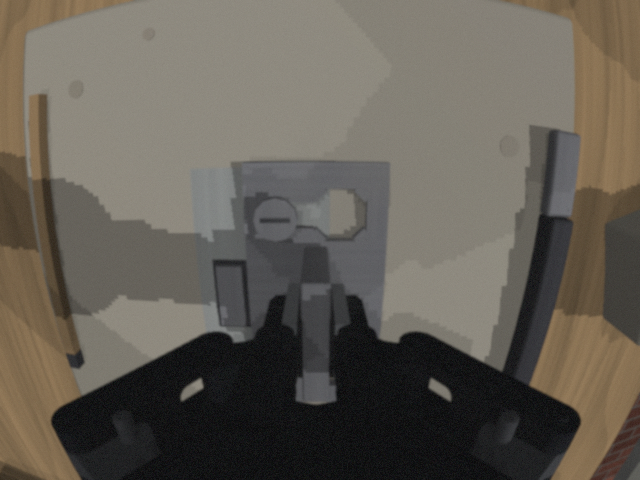

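It is home after 26.3 mm of travel, the screw sits at the slot end at (275,219), and the catch stands clear behind the edge at (231,292). I'll release, retreat and check.

```bash
python3 - <<'E'
from plant import ctrl, planner, readout, optics, move_gripper
from h import *
import json
R=rot(.0095,1)
move_gripper(.05); o=readout.observe();print(o["opening"],np.round(o["wrist_force"],2))
print(ctrl.movel((.5822,-.1741,.17),R,max_speed=.08,f_stop=8))
ctrl.movep((.575,-.25,.25),R);ctrl.hold(.3)
p=optics.camera_params("wrist");im=optics.read_camera("wrist");cv2.imwrite("pics/w8.png",im)
json.dump({k:np.array(v).tolist() for k,v in p.items()},open("w8.json","w"))
cv2.imwrite("pics/w8z.png",cv2.resize(cv2.convertScaleAbs(im[40:240,240:380],alpha=1.4,beta=-30),None,fx=3,fy=3,interpolation=cv2.INTER_CUBIC))
i=optics.read_camera("side");cv2.imwrite("pics/side8.png",i);cv2.imwrite("pics/side8z.png",cv2.resize(i[115:230,265:420],None,fx=5,fy=5,interpolation=cv2.INTER_CUBIC))
print(readout.observe()["time"])
E
```

```text
0.049999285083877486 [-1.19 -0.15  0.58]
False
19.5333
```

View pics/side8z.png

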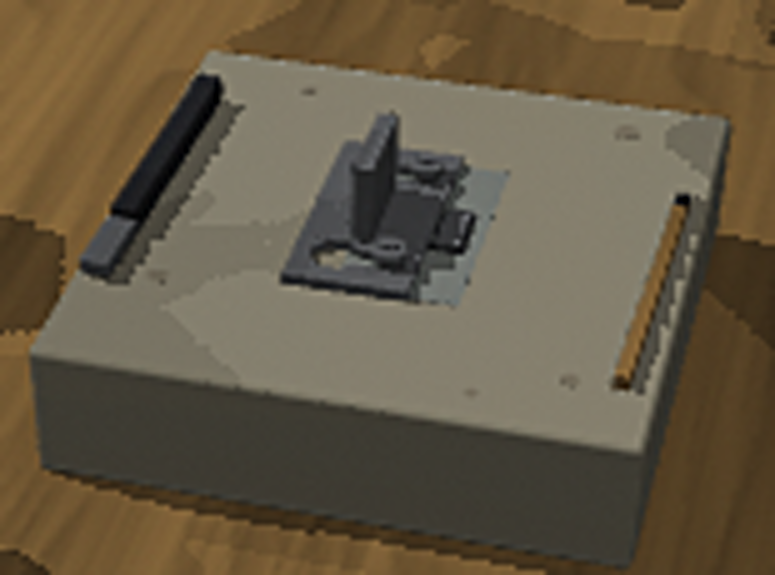

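View pics/w8z.png

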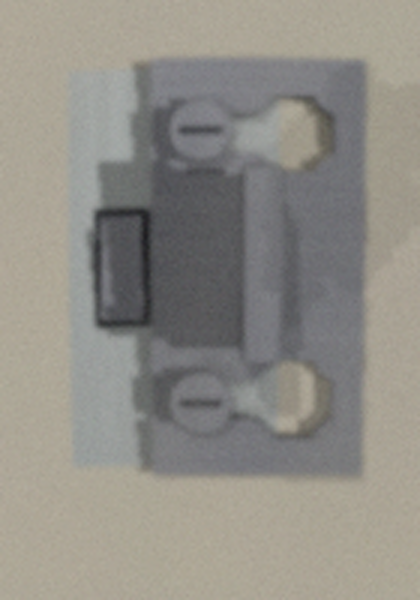

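View pics/side8.png

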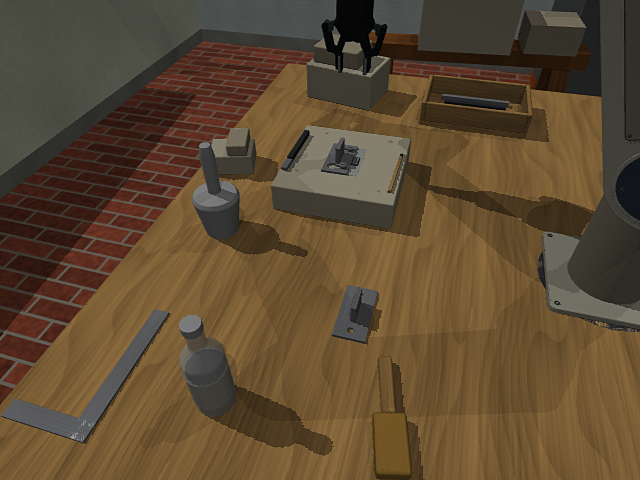

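Bracket flat, both screws are at the slot ends, and nothing else has moved. To be sure the catch is fully up, I'll compare its outline before and after in the fixed side and scene cameras.

```bash
python3 - <<'E'
from plant import optics
import numpy as np
from h import *
S=optics.camera_params("scene");D=optics.camera_params("side")
i=optics.read_camera("scene");cv2.imwrite("pics/scene8.png",i)
a=cv2.imread("pics/side0.png")[140:180,330:375];b=cv2.imread("pics/side8.png")[140:180,330:375]
c=cv2.imread("pics/scene0.png")[240:275,140:215];d=i[240:275,140:215]
r=lambda m,s:cv2.resize(cv2.convertScaleAbs(m,alpha=1.4),s,interpolation=cv2.INTER_NEAREST)
top=np.hstack([r(a,(380,338)),r(b,(380,338))]);bot=np.hstack([r(c,(380,177)),r(d,(380,177))])
cv2.imwrite("pics/cmp.png",np.vstack([top,bot]))
E
```

```text
(no output)
```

View pics/cmp.png

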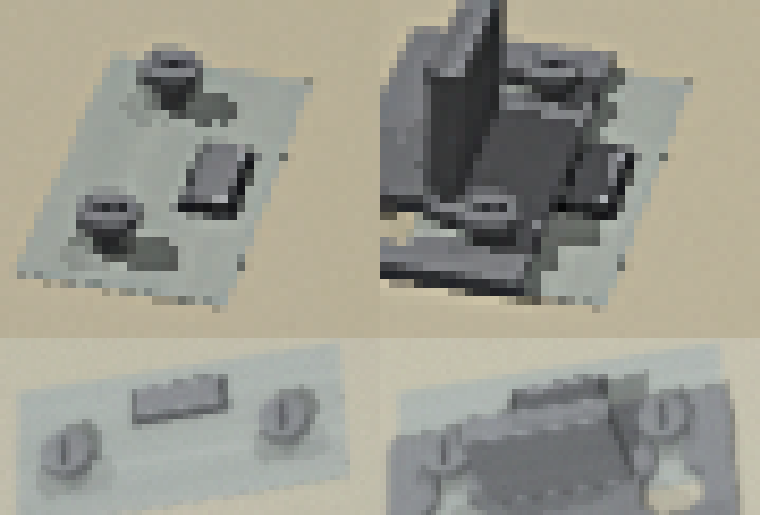

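The catch's outline in the side view is the same as at the start: top at about 145 and bottom at about 215 in the zoom, with the same dark side face. So it is fully up. Handing in.

```bash
python3 - <<'E'
from plant import workorder,readout
print(readout.observe()["time"]);print(workorder.sign_off())
E
```

```text
19.5833
the job is handed in; nothing more can be done
None
```

The keyhole bracket is on the screws, slid home, locked and released, and I handed the job in at 19.6 s with the gripper clear of everything.

**What I did:** I found the bracket, screws and catch in the camera images. I gripped the bracket by its rib and checked in the wrist camera how it sat in the fingers and over the screw. I then lowered it until the stone stopped it at about 10 N net. The first slide stopped at once on its 8 N force limit, without moving. I eased the downward pressure and raised the limit to 12 N. The bracket then slid freely and met the slot ends after 26.3 mm, against the expected 26 mm.

**Last checks:**
- **Fit:** both screws sit at the slot ends and the bracket looks flat on the stone.
- **Catch:** it stands behind the bracket's -x edge, and in the side view its outline is the same height as before the job. I judged this from the images and did not pull the bracket back to test the lock.
- **Bystanders:** none of the things I could see had moved in the final side view.

Camera measurements agreed to within 1–2 mm in x, but the side view put the screws 4–5 mm farther to -y than the scene and wrist views, so I used the wrist view.

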